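# Sort the weighed cartons into the drivers' trays

### The arm

A 7-joint arm with a two-finger parallel gripper is mounted at the origin on the work surface. World frame = base frame: x ahead of the robot, y to its left, z up, the work surface at z = 0. Lengths are in m, angles in degrees, forces in N, time in s.
With the tool pointing down it reaches from about 0.4 to 0.875 m from the base axis. Payload 19.3 kg.
Tool frame: the origin (TCP) lies midway between the tips of the shut fingers; the grasp point (between the pads) lies bot.grip_depth behind it (bot.grip_depth is the distance from the TCP to the grasp point, in m); z points along the fingers, y is the line along which they close (so a half turn about z gives the same grasp; the last joint's range is limited). The gripper opens to 85 mm and grips with 20 to 120 N. Pads are 22 mm wide; open, the fingers measure 114 mm over their backs; the gripper's body (76 mm by 85 mm) begins 54 mm behind the grasp point. The pads swing forward as they close: fully open they stand 13 mm farther back than shut.
Start: joints at [-79.653, 29.874, -2.08, 91.645, 1.215, 58.505, -6.463], TCP at [0.155, 0.605, 0.231] pointing down, gripper open.
Joint ranges: [-166.77, 166.77], [-17.47, 122.26], [-85.68, 81.53], [9.62, 139.38], [-72.42, 252.41], [9.2, 110.78], [-144.41, 144.41]. Speed limits (degrees/s): [108.29, 108.29, 136.94, 136.94, 172.46, 172.46, 172.46].

### API

Orientations are given as [roll, pitch, yaw] about the fixed x, y, z axes, in that order (R = Rz(yaw) Ry(pitch) Rx(roll)).
In Python, from cell import bot gives the robot as it stands. The module is installed in compiled form; this text tells all that it offers.
- The arm moves only by the shell command python3 -m pendant 'ROWS' [OPENING] [FORCE]. ROWS is JSON, a list of rows, each a list of 2 entries, a list of its own where there are three numbers: the shift along the tool's x, y, z in mm, then the turn about the tool's z in rad. A call has 1 to 12 rows; each row is the pose to reach, as a shift and turn from the pose commanded when the call began, along the tool's axes at that moment; what a row does not reach only later rows make up. A row lasts 1/10 s, in which the tool goes at most 50 mm and 8.59 degrees, less where a joint would pass 70% of its speed; a pose out of reach is approached as far as the arm can. A call with a gripper value outside its range is refused whole. OPENING is the gripper command: -1 is shut, 1 is fully open, values between are in proportion, set as the call begins (- or left out, the last holds). The fingers move at their own pace and stop on an object; FORCE is the grip in N (left out, the last holds). Time passes only in rows, so rows that repeat a pose let the fingers close. It gives the time, the measured TCP pose, the force, the opening and the grip force at its end, in the units of the state.
- bot.get_obs(): the state, without advancing time (a new reading comes with each control period).
- bot.read_camera(name): name is "side" or "top" or "wrist"; returns (picture, depth): 480x640x3 uint8, red, green, blue; 480x640 float32, m along the optical axis (not along the pixel's ray), 0 where there is no reading.
- bot.camera_info(name): a dict with "fov_y" (degrees; the focal length in pixels is half the picture's height over the tangent of half this angle, whatever the lens; pixels are square), "cx", "cy" (the principal point, pixels), "rvec" (rotation vector, rad) and "tvec" (3), from world to camera coordinates, as OpenCV has them; the wrist camera has in their place "mount" (4x4, takes a point from camera to tool coordinates, whose origin is the TCP and whose axes are the flange's). Camera axes: x right, y down, z forward; pixel columns grow to the right and rows downward; lengths in m; the calibration is good to about 2 mm. A picture is of the moment at which its call begins: read the wrist's pose just before it. camera_info takes no time and is no camera call.
- bot.hand_in(): hands the job in; it is judged then, once.
Trained networks look in the newest picture that a camera, given by its name, has taken for a name from the list of things; names that differ only in an ending like _2 or _b are one class to them, and where a whole thing is asked for, a point or a joint stands for the part that bears it (a point fixed in the world has none). Each returns a list of dicts, best first, with "score" (0 to 1); they miss things now and then, are a little off and sometimes report something else, mostly with a low value. They report only what shows in the picture. A call takes as long as a camera call. They do not tell look-alikes from the thing itself.
- bot.look_for(camera, query): "centre" ([x, y, z] in m, in world coordinates, good to about 4 mm: the middle of the surface that is visible of it).
- bot.trace(camera, query): "region" (480x640 bool, what is visible of it).
- bot.mark_of(camera, query): "centre" ([x, y, z] in m, in world coordinates, good to about 4 mm: a listed point, or the origin of a listed thing).
The state is a dict: "t": time; "joint_pos": joint angles; "joint_vel": joint speeds; "effort": joint torques, N m; "position": TCP position; "eef_rot": TCP orientation; "contact_force": force on the tool from outside, world axes, zero at the start; "torque": the same for the moment, N m; "gripper_width": opening from 0.0 (shut) to 1.0 (fully open); "finger_force": force on a finger pad.
Only numpy, scipy, OpenCV 4.12 (cv2) and the standard library are available. Lean on these libraries where they do the work, as an engineer would, in place of code of your own. Each camera call takes 0.05 s, during which the arm holds its last target. There are 200 camera calls.

### The job

The three cartons stacked on the parcel scale have been weighed: take the stack down and lay each one wholly inside the sorting tray of its own size, flat on the tray floor, squared up, and with its address label end at the tray's open side where the driver can read it. Do not tip any carton over, and leave the mug, the tankard and the wheel chock where they are.

Things in the scene. Friction and masses are not known exactly. Their poses are not given: they have to be found in the camera images.
- carton_long: closed rigid cardboard carton, 200 mm long (x), 66 wide (y), 56 high (z), 0.32 to 0.63 kg; the longest, bottom of the stack on the scale. Origin: centre of its underside; z up. A white address label with a black bar code covers the last 55 mm of the top at the +x end and folds down over that end face, so +x points to the label end. Tape runs along the top.
- carton_medium: closed rigid cardboard carton, 140 mm long (x), 60 wide (y), 54 high (z), 0.22 to 0.45 kg; middle-sized, on the long one. Origin: centre of its underside; z up. A white address label with a black bar code covers the last 55 mm of the top at the +x end and folds down over that end face, so +x points to the label end. Tape runs along the top.
- carton_short: closed rigid cardboard carton, 95 mm long (x), 52 wide (y), 50 high (z), 0.13 to 0.25 kg; the smallest, on top of the stack. Origin: centre of its underside; z up. A white address label with a black bar code covers the last 38 mm of the top at the +x end and folds down over that end face, so +x points to the label end. Tape runs along the top.
- tray_long: longest of three low fixed wooden trays, for the long carton. Inside 224 mm long (x), 90 wide (y): 12 mm of play all round. Floor 5 mm thick; rims 8 mm thick, top 18 mm above the table, on three sides; the +x side is open, without a rim. Origin: middle of the open edge, at table level; +x points out of the open side; the tray's middle is 112 mm from it along -x.
- tray_medium: middle-sized of three low fixed wooden trays, for the medium carton. Inside 164 mm long (x), 84 wide (y): 12 mm of play all round. Floor 5 mm thick; rims 8 mm thick, top 18 mm above the table, on three sides; the +x side is open, without a rim. Origin: middle of the open edge, at table level; +x points out of the open side; the tray's middle is 82 mm from it along -x.
- tray_short: shortest of three low fixed wooden trays, for the short carton. Inside 119 mm long (x), 76 wide (y): 12 mm of play all round. Floor 5 mm thick; rims 8 mm thick, top 18 mm above the table, on three sides; the +x side is open, without a rim. Origin: middle of the open edge, at table level; +x points out of the open side; the tray's middle is 60 mm from it along -x.
- scale: low grey bench parcel scale, fixed; steel weighing plate 210 mm (x) by 180 mm (y), its top 45 mm above the table (it does not sink), and a display strip on the -x side, to 163 mm from the origin. The carton stack stands on the plate, 205 mm above the table to its top, each carton turned its own way. Origin: at table level under the plate's middle.
- mug: bystander: brown clay mug, 82 mm across, 92 mm high, handle at +y; loose. Origin: centre of its underside.
- tankard: bystander: grey pewter tankard, 104 mm across at the foot, 125 mm high, handle at +y; loose. Origin: centre of its underside.
- chock: bystander: black rubber wheel chock, a wedge 120 mm long (x) by 70 mm wide (y), 56 mm high at the +x end, with a small steel loop on top; loose. Origin: centre of its underside.
Mind the look-alikes: they are no part of the job. What is shaped like the tray_medium but orange or pink is not meant.

How it is judged (in metres and radians):
At the end, for the whole second after the job is handed in: Each carton is in the tray of its own size: its middle within 15 mm of the middle of the tray along and across, flat on the tray floor (height within 4 mm, tilt under 0.05 rad), its length within 0.17 rad (10 degrees) of the tray's, label end towards the open side, and at rest (x of carton_long in the frame of tray_long between -0.127 and -0.097 m and y of carton_long in the frame of tray_long between -0.015 and 0.015 m and z of carton_long in the frame of tray_long between 0.001 and 0.009 m and x of tray_long in the frame of carton_long above 0 m and angle between the x axis of carton_long and the x axis of tray_long, either way round below 0.17 rad and angle between each of carton_long, carton_medium, carton_short's own z axis and vertical below 0.05 rad and linear speed of each of carton_long, carton_medium, carton_short below 0.02 m/s and angular speed of each of carton_long, carton_medium, carton_short below 0.15 rad/s and x of carton_medium in the frame of tray_medium between -0.097 and -0.067 m and y of carton_medium in the frame of tray_medium between -0.015 and 0.015 m and z of carton_medium in the frame of tray_medium between 0.001 and 0.009 m and x of tray_medium in the frame of carton_medium above 0 m and angle between the x axis of carton_medium and the x axis of tray_medium, either way round below 0.17 rad and x of carton_short in the frame of tray_short between -0.0745 and -0.0445 m and y of carton_short in the frame of tray_short between -0.015 and 0.015 m and z of carton_short in the frame of tray_short between 0.001 and 0.009 m and x of tray_short in the frame of carton_short above 0 m and angle between the x axis of carton_short and the x axis of tray_short, either way round below 0.17 rad); the robot touches nothing.
It fails at once if the long carton is tipped by more than 0.6 rad (angle between carton_long's own z axis and vertical above 0.6 rad).
It fails at once if the medium carton is tipped by more than 0.6 rad (angle between carton_medium's own z axis and vertical above 0.6 rad).
It fails at once if the short carton is tipped by more than 0.6 rad (angle between carton_short's own z axis and vertical above 0.6 rad).
It fails at once if the mug, the tankard or the chock is moved by more than 30 mm (distance of any of mug, tankard, chock from where it was at the start of the episode above 0.03 m).
It also fails if it takes over 96 s, if anything falls off the work surface, if the arm or the gripper's body presses on something with over 40 N, if the wrist force passes 120 N, or if a joint passes its speed limit or range.

## Working session

There is one attempt and no reset: what is moved stays moved. The work goes in short steps, Python scripts to look and compute and a shell command to move; the robot and the scene stay as the last step left them, time stands still between calls to the robot, and variables do not carry over. Pictures are saved under pics/ and viewed, at most 14 in all, crops included, and the job is handed in when it is done.

```bash
mkdir -p pics; cat > h.py <<'E'
import numpy as np, cv2
from cell import bot
def save(cam,name):
    o=bot.get_obs(); im,d=bot.read_camera(cam); cv2.imwrite(f'pics/{name}.png',im[:,:,::-1]); np.savez(f'pics/{name}.npz',im=im,d=d,pos=o['position'],rot=o['eef_rot']); return im,d
def cloud(cam,d,obs=None):
    c=bot.camera_info(cam); f=240/np.tan(np.radians(c['fov_y'])/2)
    v,u=np.mgrid[:480,:640]; P=np.stack([(u-c['cx'])/f*d,(v-c['cy'])/f*d,d],-1)
    R=cv2.Rodrigues(np.array(c['rvec'],float))[0]; return (P-np.array(c['tvec']))@R
E
python3 - <<'E'
from h import *
o=bot.get_obs(); print({k:np.round(v,3) for k,v in o.items()},bot.grip_depth)
for c in['top','side']:
    print(bot.camera_info(c)); im,d=save(c,c+'0')
    for q in ['carton_short','carton_medium','carton_long','tray_long','tray_medium','tray_short','scale','mug','tankard','chock']:
        try: print(q,[(np.round(r['centre'],3),round(r['score'],2)) for r in bot.mark_of(c,q)])
        except Exception as e: print(q,e)
E
```

```text
{'t': np.float64(0.0), 'joint_pos': array([-79.653,  29.911,  -2.083,  91.673,   1.216,  58.504,  -6.463]), 'joint_vel': array([-0.007, -0.057, -0.033,  0.089, -0.028,  0.026,  0.073]), 'effort': array([-2.0000e-03, -9.2713e+01,  1.9790e+00, -3.6992e+01,  1.8000e-02,
        8.0000e-03,  0.0000e+00]), 'position': array([0.155, 0.605, 0.231]), 'eef_rot': array([-1.79935e+02,  5.00000e-03,  1.65632e+02]), 'contact_force': array([ 0.214,  0.306, -0.256]), 'torque': array([-0.02 , -0.018,  0.013]), 'finger_force': np.float64(0.0), 'gripper_width': np.float64(0.999)} 0.0187
{'fov_y': 45.49100151077008, 'cx': 323.73335683814184, 'cy': 237.40848061349152, 'rvec': array([ 2.11394901, -2.09226865,  0.21907682]), 'tvec': array([-0.08510938,  0.5611171 ,  1.75254864])}
carton_short [(array([ 0.522, -0.363,  0.154]), 0.57)]
carton_medium [(array([ 0.518, -0.374,  0.098]), 0.92), (array([0.757, 0.008, 0.004]), 0.54)]
carton_long [(array([ 0.528, -0.377,  0.041]), 0.57), (array([ 0.519, -0.373,  0.097]), 0.33)]
tray_long [(array([ 0.558,  0.35 , -0.002]), 0.78), (array([0.753, 0.01 , 0.001]), 0.53
[... 616 characters left out ...]
hort [(array([ 0.519, -0.362,  0.157]), 0.92)]
carton_medium [(array([ 0.519, -0.38 ,  0.1  ]), 0.94)]
carton_long [(array([ 0.522, -0.382,  0.046]), 0.68)]
tray_long [(array([0.556, 0.353, 0.   ]), 0.83), (array([ 0.756, -0.22 ,  0.003]), 0.29), (array([0.752, 0.006, 0.004]), 0.16)]
tray_medium [(array([ 0.556, -0.111,  0.   ]), 0.89), (array([ 0.819,  0.387, -0.   ]), 0.73), (array([ 0.301, -0.365, -0.001]), 0.52), (array([ 0.667, -0.586,  0.001]), 0.39)]
tray_short [(array([0.528, 0.112, 0.002]), 0.67)]
scale [(array([ 0.524, -0.373,  0.001]), 0.68)]
mug [(array([ 0.757, -0.218,  0.003]), 0.69)]
tankard [(array([0.766, 0.178, 0.002]), 0.78)]
chock [(array([ 0.754,  0.004, -0.002]), 0.96)]
```

View pics/top0.png

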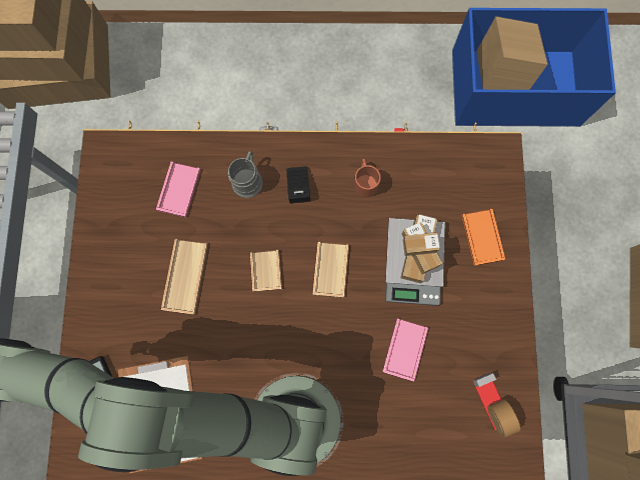

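View pics/side0.png

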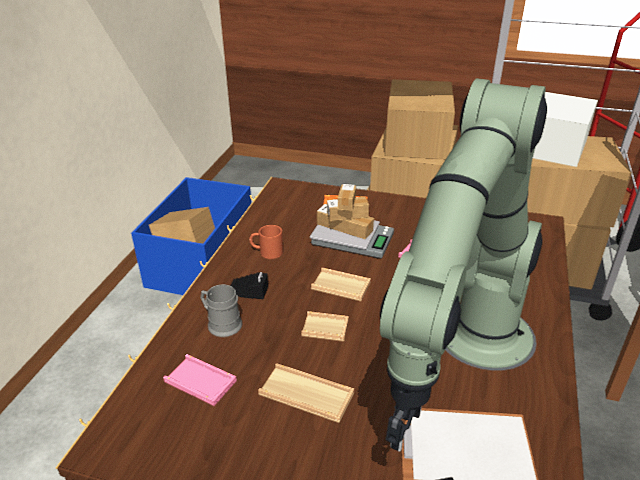

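```bash
python3 - <<'E'
from h import *
z=np.load('pics/top0.npz'); im=z['im'][:,:,::-1]
a=cv2.resize(im[225:325,150:360],None,fx=3.8,fy=3.8,interpolation=cv2.INTER_CUBIC)
b=cv2.resize(im[205:310,375:515],None,fx=5,fy=5,interpolation=cv2.INTER_CUBIC)
cv2.imwrite('pics/ca.png',a); cv2.imwrite('pics/cb.png',b)
P=cloud('top',z['d'])
for n,(u0,u1,v0,v1) in dict(long=(155,215,230,322),short=(243,290,243,300),med=(305,357,235,305)).items():
    Q=P[v0:v1,u0:u1].reshape(-1,3); I=z['im'][v0:v1,u0:u1].reshape(-1,3).astype(int)
    m=(I[:,0]>150)&(I[:,0]>I[:,2]+25)&(I[:,1]>110)
    for lab,mm in (('all',m),('rim',m&(Q[:,2]>.0125))):
        q=Q[mm]; r=cv2.minAreaRect((q[:,:2]*1000).astype(np.float32)); print(n,lab,len(q),np.round(r[0],1),np.round(r[1],1),round(r[2],1), np.round(np.percentile(q[:,2],[5,50,95]),4), np.round(q.mean(0),3))
E
```

```text
long all 2141 [375.6 151.4] [594.4 243.1] 73.0 [-0.0018  0.0067  0.0218] [0.44  0.367 0.013]
long rim 488 [375.1 151.1] [593.7 242.4] 73.0 [0.0128 0.0178 0.0267] [0.421 0.364 0.041]
short all 1019 [336.3  49.2] [421.7 124.4] 25.4 [-0.0016  0.0072  0.0219] [0.462 0.106 0.014]
short rim 276 [336.3  49.2] [421.7 124.4] 25.4 [0.013  0.0179 0.0255] [0.45  0.104 0.038]
med all 1583 [366.9 -91.5] [100.9 386.1] 85.0 [-0.0026  0.0064  0.0205] [ 0.467 -0.102  0.014]
med rim 353 [364.5 -91.4] [ 99.9 381.3] 85.2 [0.0128 0.0176 0.0267] [ 0.45  -0.101  0.049]
```

View pics/ca.png

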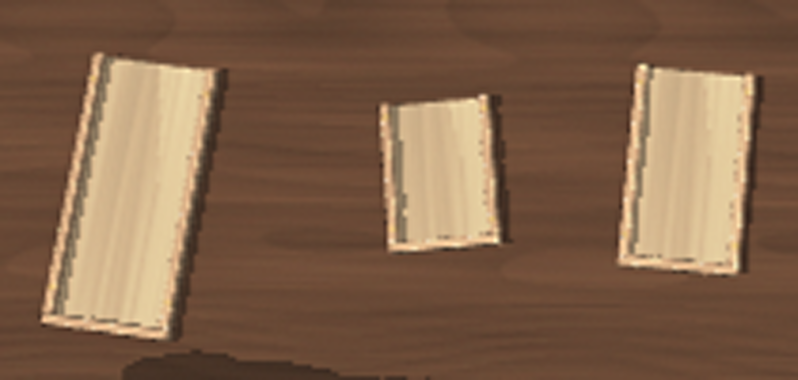

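View pics/cb.png

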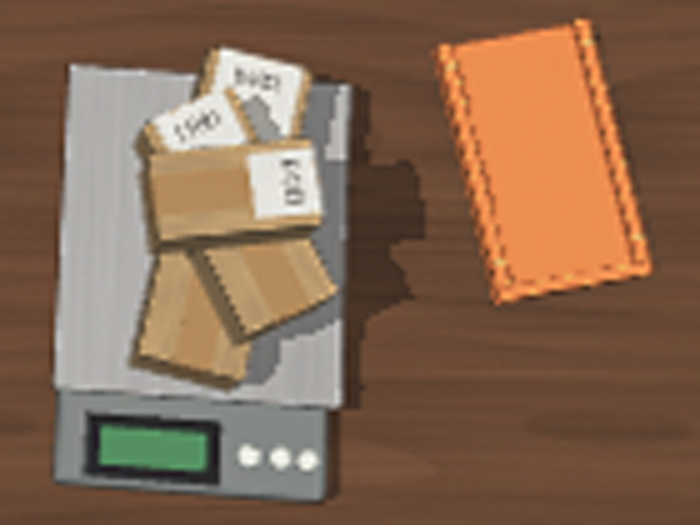

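```bash
cat > fit.py <<'E'
from h import *
def rect(q,L):
    # long-axis yaw
    r=cv2.minAreaRect((q[:,:2]*1000).astype(np.float32)); p=cv2.boxPoints(r); e=p[1]-p[0]; f=p[2]-p[1]
    g=e if np.hypot(*e)>np.hypot(*f) else f
    return np.round(r[0],1),np.round(sorted(r[1]),1),round(np.degrees(np.arctan2(g[1],g[0]))%180,1)
def near(P,xy,r,z0,z1,C=None,cond=None):
    m=(P[...,2]>z0)&(P[...,2]<z1)&(np.hypot(P[...,0]-xy[0],P[...,1]-xy[1])<r)
    if cond is not None: m&=cond
    m=cv2.morphologyEx(m.astype(np.uint8),cv2.MORPH_OPEN,np.ones((2,2)))>0
    return P[m]
E
python3 - <<'E'
from fit import *
z=np.load('pics/top0.npz');P=cloud('top',z['d']);I=z['im'].astype(int)
w=(I[...,0]>120)&(I[...,0]>I[...,2]+30)&(I[...,1]>95)
for n,xy,r,d in (('long',(.445,.365),.17,.112),('short',(.465,.107),.1,.0595),('med',(.473,-.105),.11,.082)):
    q=near(P,xy,r,-.01,.03,cond=w); c,s,a=rect(q,0); 
    print(n,len(q),c,s,a)
for n,a,b in (('short',.195,.215),('medium',.145,.163),('long',.09,.11)):
    q=near(P,(.525,-.375),.13,a,b); print(n,len(q),rect(q,0),round(np.median(q[:,2]),4),q.mean(0).round(3))
q=near(P,(.525,-.375),.2,.035,.055); print('plate',rect(q,0))
E
```

```text
long 2376 [375.6 151.4] [245.2 593.5] 73.3
short 1133 [336.8  48.1] [126.8 420. ] 24.8
med 1677 [364.7 -95.9] [102.4 382.5] 175.1
short 584 (array([ 396.1, -249.5]), array([ 95.6, 532.1]), np.float32(135.6)) 0.204 [ 0.515 -0.367  0.202]
medium 495 (array([ 390.5, -236.6]), array([146. , 496.1]), np.float32(131.0)) 0.1538 [ 0.503 -0.379  0.165]
long 589 (array([ 389.6, -298.6]), array([118.7, 579.7]), np.float32(148.7)) 0.1004 [ 0.515 -0.374  0.103]
plate (array([ 386.7, -319.7]), array([241.1, 568.1]), np.float32(156.9))
```

```bash
sed -i 's/    m=cv2.morph\(.*\)np.ones((2,2)))>0/    m\&=cv2.morph\1np.ones((3,3)))>0/' fit.py
cat > f1.py <<'E'
from fit import *
z=np.load('pics/top0.npz');P=cloud('top',z['d']);I=z['im'].astype(int)
w=(I[...,0]>120)&(I[...,0]>I[...,2]+30)&(I[...,1]>95)
for n,xy,r,d in (('long',(.445,.365),.17,.112),('short',(.465,.107),.1,.0595),('med',(.473,-.105),.11,.082)):
    q=near(P,xy,r,-.01,.03,cond=w); c,s,a=rect(q,0); 
    print(n,len(q),c,s,a)
for n,a,b in (('short',.195,.215),('medium',.145,.163),('long',.09,.11)):
    q=near(P,(.525,-.375),.13,a,b); print(n,len(q),rect(q,0),round(np.median(q[:,2]),4),q.mean(0).round(3))
q=near(P,(.525,-.375),.2,.035,.055); print('plate',rect(q,0))
E
python3 f1.py
```

```text
long 2370 [443.4 371.4] [115.3 235.7] 173.1
short 1127 [463.  109.8] [ 95.4 129.9] 6.2
med 1663 [ 470.1 -101.6] [102.4 176.2] 175.4
short 576 (array([ 518.4, -364.5]), array([53.3, 96.8]), np.float32(96.0)) 0.2043 [ 0.518 -0.364  0.204]
medium 463 (array([ 516.6, -374.8]), array([ 61. , 140.9]), np.float32(24.8)) 0.1541 [ 0.51  -0.377  0.154]
long 572 (array([ 526.4, -375.5]), array([ 66.3, 203.1]), np.float32(165.6)) 0.1004 [ 0.519 -0.372  0.1  ]
plate (array([ 501.2, -368.1]), array([180.5, 253.2]), np.float32(176.2))
```

```bash
cat > go.py <<'E'
import sys
from h import *
from scipy.spatial.transform import Rotation as R
def go(x,y,z,yaw):
    o=bot.get_obs(); Rm=R.from_euler('xyz',o['eef_rot'],degrees=True)
    d=Rm.inv().apply(np.array([x,y,z])-o['position'])*1000
    dy=(yaw-o['eef_rot'][2]+180)%360-180
    print('d',d.round(1),'turn',round(-np.radians(dy),3),'t',round(float(o['t']),1),'pos',o['position'].round(4),o['eef_rot'].round(1))
if __name__=='__main__':
    a=list(map(float,sys.argv[1:]))
    for i in range(0,len(a),4): go(*a[i:i+4])
E
python3 -c "
from h import *; print(bot.camera_info('wrist'))"; python3 go.py .40 .40 .34 165.6 .45 .11 .34 165.6
```

```text
{'fov_y': 63.203281625062004, 'cx': 318.3280809267339, 'cy': 243.6944252406111, 'mount': array([[-1.08304616e-03, -9.45672994e-01, -3.25117542e-01,
         8.44371780e-02],
       [ 9.99999384e-01, -1.10320079e-03, -1.22350510e-04,
         4.88353212e-04],
       [-2.42966357e-04, -3.25117474e-01,  9.45673606e-01,
        -1.41233100e-01],
       [ 0.00000000e+00,  0.00000000e+00,  0.00000000e+00,
         1.00000000e+00]])}
d [-288.2 -138.2 -108.7] turn 0.0 t 1.1 pos [0.1551 0.6054 0.2313] [180.   -0.  165.6]
d [-408.6 -406.7 -108.7] turn 0.0 t 1.1 pos [0.1551 0.6054 0.2313] [180.   -0.  165.6]
```

```bash
python3 go.py .39 .38 .34 165.6
python3 -m pendant '[[[-45,-22,-20],0],[[-90,-44,-40],0],[[-135,-66,-60],0],[[-180,-88,-80],0],[[-225,-110,-100],0],[[-284,-160,-109],0],[[-284,-160,-109],0],[[-284,-160,-109],0],[[-284,-160,-109],0]]' 1
python3 -c "
from h import *; save('wrist','w1')"; python3 go.py .41 .01 .34 165.6
```

```text
d [-283.5 -160.1 -108.7] turn 0.0 t 1.1 pos [0.1551 0.6054 0.2313] [180.   -0.  165.6]
t: 2.0
position: [0.3912, 0.3793, 0.3407]
eef_rot: [180.0, 0.0, 165.5]
contact_force: [-0.4, 0.8, -0.2]
gripper_width: 0.999
finger_force: 0.0
d [-1.110e+02 -3.537e+02  2.000e-01] turn 0.0 t 2.0 pos [0.3903 0.3802 0.3403] [180.   -0.  165.6]
```

```bash

python3 -m pendant '[[[-111,-354,0],0],[[-111,-354,0],0],[[-111,-354,0],0],[[-111,-354,0],0],[[-111,-354,0],0],[[-111,-354,0],0],[[-111,-354,0],0],[[-111,-354,0],0],[[-111,-354,0],0],[[-111,-354,0],0]]' 
cat >> fit.py <<'E'
from scipy.spatial.transform import Rotation as Ro
def wcloud(z):
    c=bot.camera_info('wrist'); f=240/np.tan(np.radians(c['fov_y'])/2); d=z['d']; v,u=np.mgrid[:480,:640]
    P=np.stack([(u-c['cx'])/f*d,(v-c['cy'])/f*d,d],-1); M=np.array(c['mount']); P=P@M[:3,:3].T+M[:3,3]
    P=P@Ro.from_euler('xyz',z['rot'],degrees=True).as_matrix().T+z['pos']; P[d<=0]=9; return P
E
python3 - <<'E'
from fit import *
save('wrist','w2')
for n,k,xy,r in (('long','w1',(.446,.366),.17),('short','w2',(.465,.107),.095),('med','w2',(.471,-.103),.11)):
    z=np.load(f'pics/{k}.npz');P=wcloud(z);I=z['im'].astype(int)
    w=(I[...,0]>120)&(I[...,0]>I[...,2]+30)&(I[...,1]>95)
    for lab,a,b in (('floor',.002,.009),('rim',.014,.023),('both',.002,.023)):
        q=near(P,xy,r,a,b,cond=w); print(n,lab,len(q),rect(q,0) if len(q)>9 else '')
    vis=z['im'][:,:,::-1]; cv2.imwrite(f'pics/{k}v.png',vis)
cv2.imwrite('pics/w12.png',cv2.resize(np.vstack([np.load('pics/w1.npz')['im'],np.load('pics/w2.npz')['im']])[:,:,::-1],(400,600)))
E
```

```text
t: 3.05
position: [0.4102, 0.0105, 0.3402]
eef_rot: [180.0, -0.0, 165.7]
contact_force: [-0.3, 0.4, 0.6]
gripper_width: 0.997
finger_force: 0.0
long floor 11266 (array([447.3, 367.1]), array([ 90.3, 223.8]), np.float32(172.7))
long rim 2898 (array([442.5, 367.7]), array([106.2, 231.6]), np.float32(172.7))
long both 14452 (array([442.9, 367.7]), array([106.2, 232.6]), np.float32(172.7))
short floor 5169 (array([468.8, 108.2]), array([ 75.8, 117.3]), np.float32(5.7))
short rim 1793 (array([463.1, 107.2]), array([ 92.1, 126.8]), np.float32(5.8))
short both 7268 (array([463.5, 107.3]), array([ 92.3, 128. ]), np.float32(5.8))
med floor 6947 (array([ 474. , -103.6]), array([ 83. , 162.9]), np.float32(175.1))
med rim 2119 (array([ 469.3, -101.8]), array([100.4, 172.7]), np.float32(175.1))
med both 9605 (array([ 469.3, -101.8]), array([100.4, 172.7]), np.float32(175.1))
```

View pics/w12.png

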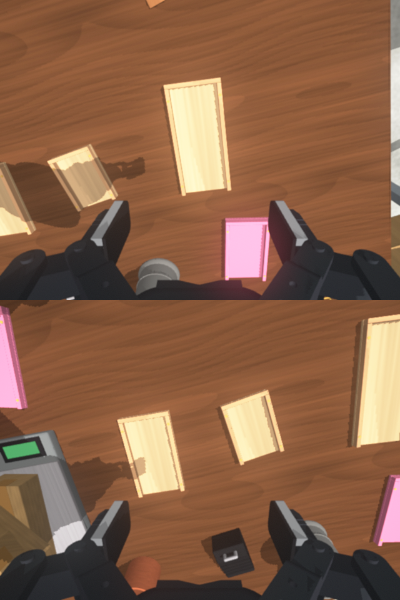

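```bash
python3 go.py .518 -.3645 .27 96
```

```text
d [-196.9 -337.3   70.1] turn 1.217 t 3.1 pos [0.4102 0.0109 0.3402] [-180.    -0.   165.7]
```

```bash

python3 -m pendant '[[[-197,-337,0],1.217],[[-197,-337,0],1.217],[[-197,-337,0],1.217],[[-197,-337,0],1.217],[[-197,-337,0],1.217],[[-197,-337,0],1.217],[[-197,-337,0],1.217],[[-197,-337,70],1.217],[[-197,-337,70],1.217],[[-197,-337,70],1.217],[[-197,-337,70],1.217],[[-197,-337,70],1.217]]'; 
python3 - <<'E'
from fit import *
save('wrist','w3'); z=np.load('pics/w3.npz'); P=wcloud(z)
for n,a,b in (('short',.195,.215),('medium',.145,.163),('long',.09,.11)):
    q=near(P,(.525,-.375),.13,a,b); print(n,len(q),rect(q,0),round(np.median(q[:,2]),4))
E
python3 go.py .518 -.3645 .178 96
```

```text
t: 4.3
position: [0.5184, -0.3648, 0.2716]
eef_rot: [179.9, 0.0, 96.0]
contact_force: [-0.7, -0.3, 0.1]
gripper_width: 1.002
finger_force: 0.0
short 13888 (array([ 519.6, -366.1]), array([52.2, 97. ]), np.float32(96.3)) 0.2038
medium 8267 (array([ 517.8, -376.1]), array([ 60.1, 141.2]), np.float32(25.2)) 0.1538
long 6507 (array([ 527.2, -377.4]), array([ 66.1, 201.4]), np.float32(165.7)) 0.0998
d [ 0.4 -0.4 93.8] turn 0.0 t 4.3 pos [ 0.5183 -0.3649  0.2718] [179.9   0.   96. ]
```

View pics/w3.png

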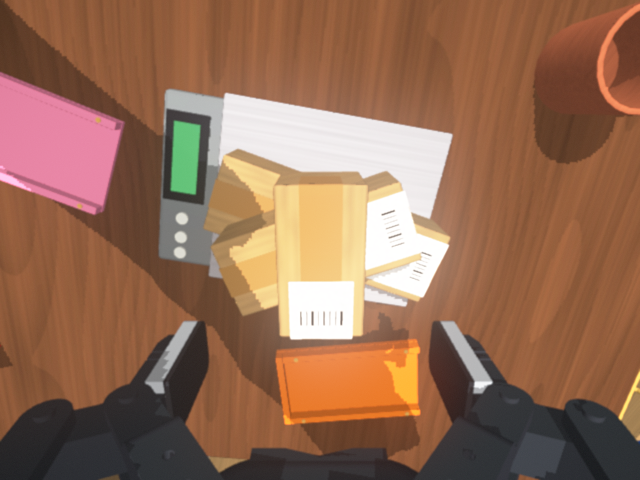

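```bash

python3 -m pendant '[[[-1,1,40],0.005],[[-1,1,75],0.005],[[-1,1,94],0.005],[[-1,1,94],0.005]]' 
python3 -m pendant '[[[0,0,0],0],[[0,0,0],0],[[0,0,0],0],[[0,0,0],0],[[0,0,0],0],[[0,0,0],0],[[0,0,0],0],[[0,0,0],0],[[0,0,-3],0],[[0,0,-20],0],[[0,0,-50],0],[[0,0,-90],0]]' -1 50; python3 go.py .467 .108 .26 -174.3
```

```text
t: 4.75
position: [0.5184, -0.3653, 0.1752]
eef_rot: [-179.9, -0.1, 95.7]
contact_force: [0.0, 0.2, 1.0]
gripper_width: 1.0
finger_force: 0.0
t: 5.95
position: [0.5179, -0.3663, 0.2669]
eef_rot: [-179.9, -0.1, 95.6]
contact_force: [0.8, -0.2, -1.3]
gripper_width: 0.599
finger_force: 52.5
d [477.   -4.4   7.4] turn -1.572 t 6.0 pos [ 0.5179 -0.3663  0.2669] [-1.799e+02 -1.000e-01  9.560e+01]
```

```bash

python3 -m pendant '[[[30,0,0],-0.1],[[80,0,0],-0.25],[[130,0,0],-0.4],[[180,0,0],-0.55],[[230,0,0],-0.7],[[280,-1,0],-0.85],[[330,-1,0],-1.0],[[380,-2,0],-1.15],[[425,-3,0],-1.3],[[460,-4,0],-1.43],[[477,-4,0],-1.572],[[477,-4,0],-1.572]]'; python3 go.py .467 .108 .027 -174.3
```

```text
t: 7.15
position: [0.4676, 0.11, 0.2669]
eef_rot: [180.0, 0.1, -173.9]
contact_force: [-0.1, -1.2, -2.4]
gripper_width: 0.6
finger_force: 52.5
d [  1.   -2.1 239.9] turn 0.008 t 7.2 pos [0.4676 0.11   0.2669] [ 1.800e+02  1.000e-01 -1.739e+02]
```

```bash

python3 -m pendant '[[[1,-1,45],0.005],[[1,-1,90],0.005],[[1,-1,135],0.005],[[1,-1,180],0.005],[[1,-1,215],0.005],[[1,-1,230],0.005],[[1,-1,236],0.005],[[1,-1,239],0.005],[[1,-1,240],0.005],[[1,-1,240],0.005]]'; python3 -c "
from h import *
save('side','s1')
for r in bot.mark_of('side','carton_short'): print(r)"
```

```text
t: 8.15
position: [0.4671, 0.1055, 0.0281]
eef_rot: [-180.0, 0.0, -174.7]
contact_force: [-8.9, -5.6, 19.5]
gripper_width: 0.599
finger_force: 55.3
{'centre': [0.4658, 0.1086, 0.0065], 'score': 0.79}
{'centre': [0.5236, -0.3716, -0.0011], 'score': 0.39}
```

```bash

python3 -m pendant '[[[0,0,-2],0],[[0,0,-2],0],[[0,0,-2],0],[[0,0,-2],0],[[0,0,-2],0],[[0,0,-10],0],[[0,0,-50],0],[[0,0,-100],0],[[0,0,-150],0],[[0,0,-200],0],[[0,0,-250],0]]' 1; python3 - <<'E'
from fit import *
save('top','t2'); z=np.load('pics/t2.npz'); P=cloud('top',z['d'])
for n,xy,a,b in (('short',(.467,.108),.045,.065),('medium',(.517,-.376),.145,.163),('long',(.526,-.376),.09,.11)):
    q=near(P,xy,.13,a,b); print(n,len(q),rect(q,0) if len(q)>9 else '',round(np.median(q[:,2]),4))
E
python3 go.py .517 -.375 .22 25
```

```text
t: 9.35
position: [0.4663, 0.1061, 0.2791]
eef_rot: [180.0, 0.0, -174.6]
contact_force: [1.9, 1.2, 0.1]
gripper_width: 0.999
finger_force: 0.0
short 79 (array([465. ,  87.6]), array([12.4, 74.6]), np.float32(5.9)) 0.0543
medium 890 (array([ 517.3, -374.9]), array([ 63.3, 141.8]), np.float32(25.8)) 0.1544
long 606 (array([ 527.2, -375.8]), array([ 66.5, 201.2]), np.float32(165.7)) 0.1004
d [  -2.5 -484.    64.8] turn 2.798 t 9.4 pos [0.469  0.1065 0.2861] [ 179.8    0.5 -174.7]
```

```bash

python3 -m pendant '[[[0,-20,0],0.149],[[0,-60,0],0.298],[[0,-105,0],0.447],[[0,-150,0],0.596],[[0,-195,0],0.745],[[0,-240,0],0.894],[[0,-285,0],1.043],[[0,-330,0],1.192],[[0,-375,0],1.341],[[0,-420,0],1.49],[[0,-460,0],1.639],[[-2,-484,0],1.788]]'; python3 go.py .517 -.375 .22 25
```

```text
t: 10.6
position: [0.5134, -0.3782, 0.2767]
eef_rot: [-180.0, 0.0, 82.5]
contact_force: [-0.7, 1.0, 0.6]
gripper_width: 0.998
finger_force: 0.0
d [ 3.7  3.1 56.7] turn 1.003 t 10.6 pos [ 0.5134 -0.3782  0.2767] [-180.     0.    82.5]
```

```bash

python3 -m pendant '[[[4,3,20],0.149],[[4,3,40],0.298],[[4,3,56],0.447],[[4,3,56],0.596],[[4,3,56],0.745],[[4,3,56],0.894],[[4,3,56],1.003],[[4,3,56],1.003],[[4,3,56],1.003]]';  python3 - <<'E'
from fit import *
save('wrist','w4'); z=np.load('pics/w4.npz'); P=wcloud(z)
for n,xy,a,b in (('medium',(.517,-.376),.145,.163),('long',(.526,-.376),.09,.11)):
    q=near(P,xy,.13,a,b); print(n,len(q),rect(q,0) if len(q)>9 else '',round(np.median(q[:,2]),4))
E
python3 go.py .517 -.375 .124 25
```

```text
t: 11.5
position: [0.5179, -0.3714, 0.2204]
eef_rot: [-180.0, 0.0, 25.7]
contact_force: [0.3, -0.2, -0.6]
gripper_width: 0.997
finger_force: 0.0
medium 23775 (array([ 517.9, -376.6]), array([ 60.2, 141.7]), np.float32(25.1)) 0.1538
long 12245 (array([ 527.2, -377.4]), array([ 66.4, 201.4]), np.float32(165.6)) 0.0999
d [-2.3  2.8 96.5] turn 0.012 t 11.6 pos [ 0.5179 -0.3715  0.2205] [-180.    -0.    25.7]
```

View pics/w4.png

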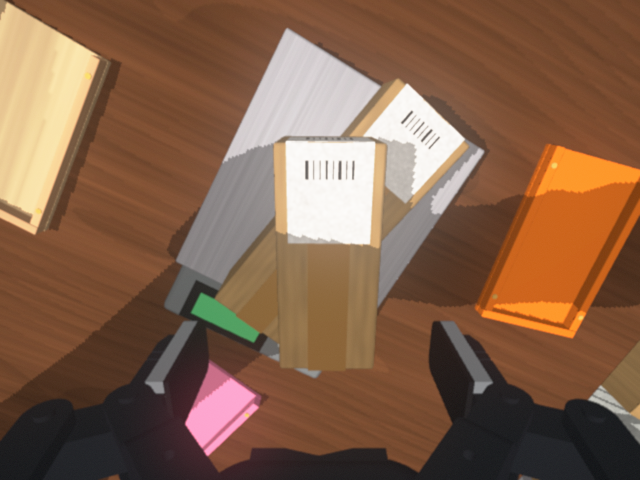

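```bash

python3 -m pendant '[[[-3,4,40],0.01],[[-3,4,75],0.01],[[-3,4,95],0.01],[[-3,4,96],0.01]]' 
python3 -m pendant '[[[0,0,0],0],[[0,0,0],0],[[0,0,0],0],[[0,0,0],0],[[0,0,0],0],[[0,0,0],0],[[0,0,0],0],[[0,0,0],0],[[0,0,-3],0],[[0,0,-20],0],[[0,0,-50],0],[[0,0,-90],0]]' -1 60; python3 go.py .4735 -.1025 .22 -4.9
```

```text
t: 11.95
position: [0.516, -0.3757, 0.1222]
eef_rot: [-179.8, 0.1, 25.0]
contact_force: [0.5, 0.6, 0.0]
gripper_width: 1.001
finger_force: 0.0
t: 13.15
position: [0.5164, -0.3761, 0.2158]
eef_rot: [-179.9, 0.1, 24.9]
contact_force: [1.1, -0.6, -1.5]
gripper_width: 0.69
finger_force: 65.5
d [  76.3 -266.3   -4. ] turn 0.52 t 13.2 pos [ 0.5164 -0.3761  0.2158] [-1.799e+02  1.000e-01  2.490e+01]
```

```bash

python3 -m pendant '[[[10,-30,-4],0.06],[[22,-75,-4],0.15],[[35,-120,-4],0.24],[[48,-165,-4],0.33],[[60,-210,-4],0.42],[[70,-245,-4],0.5],[[76,-266,-4],0.52],[[76,-266,-4],0.52],[[76,-266,-4],0.52]]'; python3 go.py .4725 -.1025 .028 -4.9
```

```text
t: 14.05
position: [0.4741, -0.1029, 0.2193]
eef_rot: [-180.0, -0.1, -4.8]
contact_force: [0.4, -0.6, -3.2]
gripper_width: 0.688
finger_force: 65.9
d [-1.900e+00 -1.000e-01  1.913e+02] turn 0.002 t 14.1 pos [ 0.4741 -0.1029  0.2193] [-1.8e+02 -1.0e-01 -4.8e+00]
```

```bash

python3 -m pendant '[[[-2,0,45],0],[[-2,0,90],0],[[-2,0,135],0],[[-2,0,165],0],[[-2,0,180],0],[[-2,0,187],0],[[-2,0,190],0],[[-2,0,191],0],[[-2,0,191],0]]'; python3 -c "
from h import *
save('side','s2')
for r in bot.mark_of('side','carton_medium'): print(r)"
```

```text
t: 14.95
position: [0.4719, -0.1041, 0.0299]
eef_rot: [-179.9, -0.1, -4.9]
contact_force: [-16.3, 4.8, 49.6]
gripper_width: 0.689
finger_force: 72.7
{'centre': [0.4699, -0.1068, 0.0034], 'score': 0.88}
```

```bash

python3 -m pendant '[[[0,0,-2],0],[[0,0,-2],0]]'
python3 -m pendant '[[[0,0,0],0],[[0,0,0],0],[[0,0,0],0],[[0,0,0],0],[[0,0,0],0],[[0,0,-10],0],[[0,0,-50],0],[[0,0,-100],0],[[0,0,-150],0],[[0,0,-200],0]]' 1
 python3 go.py .526 -.3765 .18 165.6
```

```text
t: 15.25
position: [0.4727, -0.1036, 0.0305]
eef_rot: [-180.0, -0.1, -4.9]
contact_force: [0.1, 0.3, -3.9]
gripper_width: 0.691
finger_force: 66.3
t: 16.25
position: [0.4709, -0.1034, 0.2319]
eef_rot: [180.0, 0.0, -5.0]
contact_force: [1.2, 0.9, 0.1]
gripper_width: 0.998
finger_force: 0.0
d [ 78.5 267.3  51.9] turn -2.977 t 16.2 pos [ 0.4709 -0.1034  0.2319] [180.   0.  -5.]
```

```bash

python3 -m pendant '[[[5,20,-40],-0.149],[[13,45,-40],-0.298],[[22,75,-40],-0.447],[[30,105,-40],-0.596],[[40,135,-40],-0.745],[[49,165,-40],-0.894],[[58,195,-40],-1.043],[[66,225,-40],-1.192],[[74,250,-40],-1.341],[[78,267,-40],-1.49],[[78,267,-40],-1.639],[[78,267,-40],-1.788]]'; python3 go.py .526 -.3765 .2 165.6
```

```text
t: 17.45
position: [0.5258, -0.3769, 0.2698]
eef_rot: [-179.9, 0.1, 97.8]
contact_force: [-0.3, -0.1, 0.1]
gripper_width: 0.999
finger_force: 0.0
d [ 0.4  0.3 69.8] turn -1.183 t 17.4 pos [ 0.5258 -0.3769  0.2698] [-1.799e+02  1.000e-01  9.780e+01]
```

```bash

python3 -m pendant '[[[0,0,20],-0.149],[[0,0,40],-0.298],[[0,0,60],-0.447],[[0,0,70],-0.596],[[0,0,70],-0.745],[[0,0,70],-0.894],[[0,0,70],-1.043],[[0,0,70],-1.183],[[0,0,70],-1.183],[[0,0,70],-1.183]]';  python3 - <<'E'
from fit import *
save('wrist','w5'); z=np.load('pics/w5.npz'); P=wcloud(z)
q=near(P,(.526,-.376),.13,.09,.11); print(len(q),rect(q,0),round(np.median(q[:,2]),4))
save('top','t5'); z=np.load('pics/t5.npz'); P=cloud('top',z['d'])
for n,xy,a,b in (('short',(.467,.108),.045,.065),('medium',(.4735,-.1025),.05,.07)):
    q=near(P,xy,.1,a,b); print(n,len(q),rect(q,0) if len(q)>9 else '',round(np.median(q[:,2]),4))
E
python3 go.py .526 -.3765 .069 165.6
```

```text
t: 18.45
position: [0.5264, -0.3761, 0.1997]
eef_rot: [-180.0, -0.0, 165.1]
contact_force: [1.1, 0.1, -0.1]
gripper_width: 0.996
finger_force: 0.0
29455 (array([ 527.3, -377.8]), array([ 66.2, 201.6]), np.float32(165.8)) 0.0997
short 494 (array([464. , 107.9]), array([52.7, 96.6]), np.float32(5.9)) 0.0553
medium 258 (array([ 516.5, -105.1]), array([53.8, 59.3]), np.float32(86.0)) 0.0595
d [  0.4  -0.8 130.5] turn -0.008 t 18.6 pos [ 0.5267 -0.3758  0.1995] [-180.    -0.   165.1]
```

View pics/w5.png

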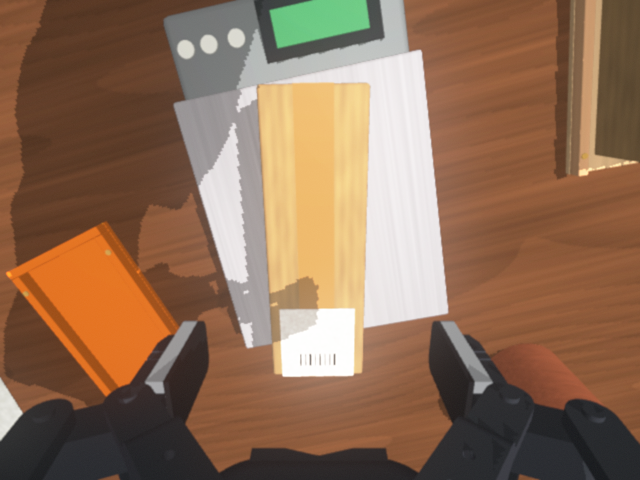

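```bash

python3 -m pendant '[[[0,-1,40],-0.01],[[0,-1,80],-0.01],[[0,-1,110],-0.01],[[0,-1,128],-0.01],[[0,-1,130],-0.01]]' 
python3 -m pendant '[[[0,0,0],0],[[0,0,0],0],[[0,0,0],0],[[0,0,0],0],[[0,0,0],0],[[0,0,0],0],[[0,0,0],0],[[0,0,0],0],[[0,0,-3],0],[[0,0,-20],0],[[0,0,-60],0],[[0,0,-110],0]]' -1 90; python3 go.py .447 .367 .18 172.7
```

```text
t: 19.05
position: [0.5254, -0.3759, 0.067]
eef_rot: [180.0, -0.2, 165.8]
contact_force: [0.1, 0.4, 0.5]
gripper_width: 1.001
finger_force: 0.0
t: 20.25
position: [0.5257, -0.3762, 0.1805]
eef_rot: [180.0, -0.1, 165.9]
contact_force: [0.8, -0.6, -2.7]
gripper_width: 0.75
finger_force: 100.8
d [257.4 701.6   1.5] turn -0.119 t 20.2 pos [ 0.5257 -0.3762  0.1805] [ 1.800e+02 -1.000e-01  1.659e+02]
```

```bash

python3 -m pendant '[[[8,24,-10],0],[[23,64,-10],0],[[39,107,-10],-0.01],[[55,150,-10],-0.02],[[71,193,-10],-0.03],[[87,236,-10],-0.04],[[103,279,-10],-0.06],[[119,322,-10],-0.08],[[134,365,-10],-0.1],[[150,408,-10],-0.119],[[165,450,-10],-0.119],[[175,478,-10],-0.119]]'; python3 go.py .447 .367 .19 172.7
```

```text
t: 21.45
position: [0.4726, 0.1327, 0.1906]
eef_rot: [179.9, 0.1, 172.9]
contact_force: [0.0, -0.4, -4.9]
gripper_width: 0.755
finger_force: 101.2
d [ 54.6 229.3   0.9] turn 0.003 t 21.4 pos [0.4726 0.1327 0.1906] [1.799e+02 1.000e-01 1.729e+02]
```

```bash

python3 -m pendant '[[[8,35,0],0],[[18,75,0],0],[[28,118,0],0],[[38,160,0],0],[[47,195,0],0],[[53,220,0],0],[[54,229,0],0],[[54,229,0],0],[[54,229,0],0]]'; python3 go.py .446 .3675 .029 172.7
```

```text
t: 22.35
position: [0.449, 0.3622, 0.1898]
eef_rot: [-180.0, 0.0, 172.7]
contact_force: [0.3, -0.1, -4.2]
gripper_width: 0.759
finger_force: 101.1
d [  3.7   4.9 160.8] turn -0.001 t 22.4 pos [0.449  0.3622 0.1898] [-180.     0.   172.7]
```

```bash

python3 -m pendant '[[[3,4,40],0],[[3,4,80],0],[[3,4,115],0],[[3,4,140],0],[[3,4,152],0],[[3,4,157],0],[[3,4,159],0],[[3,4,159],0]]'; python3 -c "
from h import *
save('side','s3')
for r in bot.mark_of('side','carton_long'): print(r)"; python3 go.py .446 .3675 .029 172.7
```

```text
t: 23.15
position: [0.4467, 0.368, 0.0314]
eef_rot: [179.9, 0.1, 172.7]
contact_force: [0.4, 0.5, -3.6]
gripper_width: 0.753
finger_force: 101.1
{'centre': [0.4433, 0.365, 0.0066], 'score': 0.71}
d [ 0.5 -0.8  2.4] turn 0.0 t 23.2 pos [0.4465 0.3682 0.0314] [1.799e+02 1.000e-01 1.727e+02]
```

```bash

python3 -m pendant '[[[0,0,2],0],[[0,0,2],0],[[0,0,2],0]]'
python3 -m pendant '[[[0,0,1],0],[[0,0,1],0],[[0,0,1],0]]'
```

```text
t: 23.55
position: [0.4466, 0.3683, 0.0308]
eef_rot: [179.9, 0.1, 172.7]
contact_force: [-8.4, -5.3, 37.6]
gripper_width: 0.756
finger_force: 106.3
t: 23.85
position: [0.4466, 0.3684, 0.0308]
eef_rot: [179.9, 0.1, 172.7]
contact_force: [-14.0, -8.8, 58.4]
gripper_width: 0.756
finger_force: 109.0
```

On the floor; relieve, open, retreat, and check.

```bash

python3 -m pendant '[[[0,0,-3],0],[[0,0,-3],0],[[0,0,-3],0]]'
python3 -m pendant '[[[0,0,0],0],[[0,0,0],0],[[0,0,0],0],[[0,0,0],0],[[0,0,0],0],[[0,0,-10],0],[[0,0,-50],0],[[0,0,-100],0],[[0,0,-150],0],[[0,0,-200],0]]' 1
python3 -m pendant '[[[40,0,-30],0],[[85,0,-60],0],[[85,30,-90],0],[[85,75,-90],0],[[85,120,-90],0],[[85,165,-90],0],[[85,200,-90],0],[[85,200,-90],0],[[85,200,-90],0]]'
python3 - <<'E'
from fit import *
im,d=save('top','t6'); P=cloud('top',d)
for n,xy,a,b in (('short',(.467,.108),.045,.065),('medium',(.4735,-.1025),.05,.07),('long',(.447,.367),.05,.072)):
    q=near(P,xy,.13 if n=='long' else .1,a,b); print(n,len(q),rect(q,0) if len(q)>9 else '',np.round(np.percentile(q[:,2],[5,50,95]),4))
cv2.imwrite('pics/t6c.png',cv2.resize(im[140:330,140:460,::-1],None,fx=2.4,fy=2.4))
E
```

```text
t: 24.15
position: [0.4464, 0.3682, 0.0309]
eef_rot: [179.9, 0.0, 172.7]
contact_force: [-2.1, -0.7, 12.2]
gripper_width: 0.754
finger_force: 103.5
t: 25.15
position: [0.4458, 0.3674, 0.2332]
eef_rot: [180.0, 0.0, 172.7]
contact_force: [0.0, -0.1, 0.4]
gripper_width: 1.0
finger_force: 0.0
t: 26.05
position: [0.3869, 0.5769, 0.3201]
eef_rot: [-179.9, 0.0, 172.8]
contact_force: [0.4, -0.7, -0.2]
gripper_width: 0.992
finger_force: 0.0
short 478 (array([464.7, 107.7]), array([52.5, 96.8]), np.float32(5.4)) [0.0485 0.0544 0.0616]
medium 786 (array([ 472.3, -101.2]), array([ 59.8, 140.4]), np.float32(175.2)) [0.0524 0.0589 0.0656]
long 1326 (array([445.5, 369.3]), array([ 70.1, 201.8]), np.float32(173.4)) [0.0544 0.0616 0.0683]
```

View pics/t6c.png

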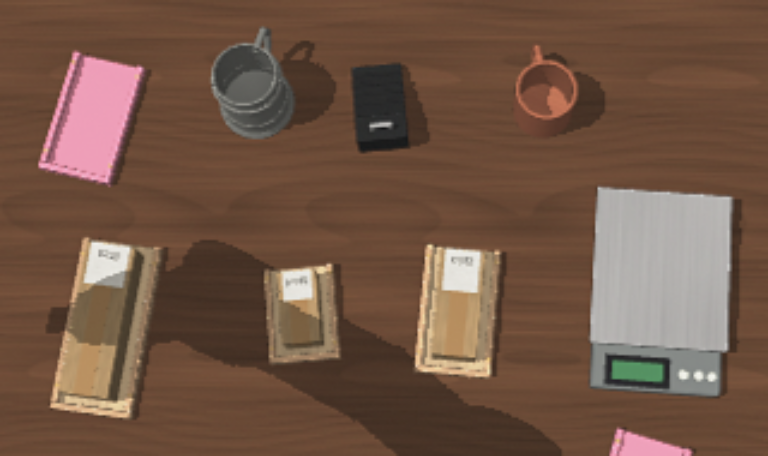

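All three cartons lie flat and centred within 3 mm of the tray middles. The labels are at (108,262), (297,285) and (460,270) in the crop, on the open sides. The bystanders are where they were.

```bash
python3 -c "
from cell import bot; print(bot.hand_in())"
```

```text
the job is handed in; nothing more can be done
None
```

The job is handed in: in the last camera check all three cartons lay flat in their own trays, about 3 mm or less from the tray middles and within about 1° of square, labels at the open sides, with the mug, tankard and chock not touched; the judge's result was not shown.

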